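# Unscrew the tea canister's cap in the jar brace

### The job

Swing the yellow forked latch of the jar brace down over the canister's handle until it rests in its catch, so that the canister cannot turn. Then unscrew the red cap counter-clockwise until its lugs come free, lift it straight off, and finish while still gripping it: level, touching nothing else, about 2 cm above the open mouth. Leave the canister standing in the brace with the latch closed, and do not disturb the other kitchen things.

Things in the scene. Friction and masses are not known exactly. Their poses are not given: they have to be found in the camera images.
- brace: Jar brace fixed to the worktop: aluminium base plate 110 x 235 x 8 mm with a low round seat in which the canister stands. Origin on the worktop, on the seat's vertical axis; z up. The latch post stands 150 mm from the axis along the brace's -y; the catch, a small saddle post, at 73 mm along -y.
- seat (a point): Centre of the round seat's floor, on top of the 8 mm base plate; the canister's underside rests here.
- hinge (a point): Latch hinge at the top of the latch post, 55 mm above the worktop; fixed to the brace, with the brace's axes. The hinge axis is the brace's x axis (level). The hinge is stiff (about 0.1 N m).
- latch (a joint): Angle of the yellow forked latch (rad): 0 = closed, level, resting in its catch with the fork astride the canister's handle (hard stop); grows as the fork end swings up, to 1.3 at most. Starts open at 0.45 to 0.95. It stays where it is left and must be brought all the way down.
- latch_grip (a point): Point on the latch's stem, 50 mm from the hinge, moving with it; y axis along the stem from hinge to fork, x axis the hinge axis. The stem is 14 mm wide (x), 10 mm thick; the 28 mm wide fork (16 mm gap) lies 24 to 55 mm farther along. The stem can be pinched across its width from above and turns between the fingers, or be pressed down.
- can: Loose steel tea canister, 0.4 kg, diameter 72 mm, 78 mm high to its shoulder, then a 41 mm wide neck up to 95.5 mm, standing in the brace's seat. Origin at the centre of its underside, z up. Copper side handle along its -y, facing the latch: 9 mm wide, 25 to 60 mm up, reaching 62 mm from the axis.
- can_mid (a point): Point on the canister's axis, 45 mm above its underside. With the latch open the canister turns easily in its seat; with the latch closed it has about 0.06 rad of play each way.
- cap_mid (a point): Round red twist-off cap, loose, 70 g, diameter 60 mm, 30 mm high. This point lies on its axis 20 mm above its lower edge and 10 mm below its top, half-way up its solid grip part (19 mm tall). Axes turn with the cap: z up, x along the white stripe on top. Screwed down, its lower edge is 8 mm above the canister's shoulder.
- cap_edge (a point): Centre of the cap's lower edge, same axes. Two inward lugs lie under the stripe's ends. Yaw of the cap's x from the canister's x, modulo half a turn: 0.09 to 0.35 at the start (tight); counter-clockwise from above loosens; free from 1.15 to 2.6, then it lifts straight off. Stopping at 1.25, stripe towards the two red dots on the shoulder, is good.
- mouth (a point): Centre of the canister's mouth (neck rim), 95.5 mm above its underside. A sprung seal here pushes the screwed-on cap up with about 13 N, so turning it takes about 0.3 N m; once free the cap rises by up to 3 mm.
- trivet: Bystander: round blue trivet, diameter 170 mm, 7 mm thick; origin under its centre.
- tiffin: Bystander: stainless two-tier tiffin box, diameter 122 mm, 146 mm high with its bail; origin under its centre.
- tin: Bystander: second tin canister, diameter 94 mm, 149 mm high; origin under its centre.
- mortar: Bystander: white mortar with its pestle (one piece), diameter 116 mm, 135 mm high, pestle leaning out; origin under its centre.
- katori: Bystander: small steel bowl, diameter 90 mm, 40 mm high; origin under its centre.
- spoon: Bystander: wooden spoon, 190 mm long, lying flat; origin under the spoon.

How it is judged:
On the way, in this order (a step that is already met when the one before it is completed fails the run):
1. the latch is closed in its catch while the cap is still screwed on (value of joint latch below 0.08 rad and z of cap_mid in the frame of can below 0.112 m and horizontal distance between can_mid and seat below 0.012 m and angle between can's own z axis and vertical below 0.1 rad and z of can in the frame of brace below 0.016 m), for 0.2 s.
2. with the latch closed, the cap is turned on the canister until its lugs are free (value of joint latch below 0.1 rad and angle between the x axis of cap_mid and the x axis of can, either way round above 1.08 rad and z of cap_mid in the frame of can below 0.122 m and horizontal distance between can_mid and seat below 0.012 m and angle between can's own z axis and vertical below 0.1 rad and z of can in the frame of brace below 0.016 m).
At the end, for the whole second after the job is handed in: Latch within 0.1 rad of closed; canister upright in its seat (12 mm, 0.1 rad, raised under 8 mm); cap gripped, still, touching neither canister nor brace, level within 0.17 rad, centred within 15 mm over the mouth, lower edge 5 to 40 mm above the rim (value of joint latch below 0.1 rad and horizontal distance between can_mid and seat below 0.012 m and angle between can's own z axis and vertical below 0.1 rad and z of can in the frame of brace below 0.016 m and z of cap_mid in the frame of mouth between 0.025 and 0.06 m and horizontal distance between cap_mid and mouth below 0.015 m and angle between cap_mid's own z axis and vertical below 0.17 rad and contact force between the fingers and cap above 1 N and contact force between cap and can below 0.1 N and contact force between cap and brace below 0.1 N and linear speed of cap below 0.03 m/s); the arm keeps its last pose, push and grip.
It fails at once if one of the bystanders (blue silicone trivet, tiffin box, second canister, mortar with pestle, steel bowl, wooden spoon) is shifted by more than 30 mm or tipped (distance of any of trivet, tiffin, tin, mortar, katori, spoon from where it was at the start of the episode above 0.03 m or angle between any of trivet, tiffin, tin, mortar, katori, spoon's own z axis and vertical above 0.3 rad).
It fails at once if the canister is lifted out of the brace or tipped (z of can in the frame of brace above 0.03 m or angle between can's own z axis and vertical above 0.3 rad).
It also fails if it takes over 40 s, if anything falls off the work surface, if the arm or the gripper's body presses on something with over 40 N, if the wrist force passes 120 N, or if a joint passes its speed limit or range.

### The arm

A 7-joint arm with a two-finger parallel gripper is mounted at the origin on the work surface. World frame = base frame: x ahead of the robot, y to its left, z up, the work surface at z = 0. Lengths are in m, angles in rad, forces in N, time in s.
With the tool pointing down it reaches from about 0.4 to 0.875 m from the base axis. Payload 19.3 kg.
Tool frame: the origin (TCP) lies on the centre line of the jaws, within the pads' length; the fingertips stand 14 mm ahead of it and the grasp point (between the pads) lies 5 mm behind it; y points along the fingers, x is the direction in which the jaws open and shut, and the axes are right-handed (so a half turn about y gives the same grasp; the last joint's range is limited). The gripper opens to 85 mm and grips with 20 to 120 N. Pads are 22 mm wide; open, the fingers measure 114 mm over their backs; the gripper's body (76 mm by 85 mm) begins 54 mm behind the grasp point. The pads swing forward as they close: fully open they stand 13 mm farther back than shut.
Start: joints at [1.051, 0.521, -0.036, 1.599, 0.021, 1.021, -0.113], TCP at [0.272, -0.563, 0.245] pointing down, gripper open.
Joint ranges: [-2.91, 2.91], [-0.3, 2.13], [-1.5, 1.42], [0.17, 2.43], [-1.26, 4.41], [0.16, 1.93], [-2.52, 2.52]. Speed limits (rad/s): [1.89, 1.89, 2.39, 2.39, 3.01, 3.01, 3.01].

### API

Orientations are given as [roll, pitch, yaw] about the fixed x, y, z axes, in that order (R = Rz(yaw) Ry(pitch) Rx(roll)).
In Python, from workcell import monitor, grab_frame, workorder gives the robot as it stands.
- The arm moves only by the tool drive_tool, never from a script. Its argument "steps" is one flat list of numbers, 5 for each row, row after row: the finger opening in mm, from 0 to 85.4, then the shift along the world's x, y, z in mm, then the turn about the world's z in degrees. In form: [fingers, tx, ty, tz, twist, fingers, tx, ty, tz, twist, ...]. A call has exactly 5 rows; each row shifts and turns the commanded pose from where the row before left it; what a row does not reach is not made up. A row lasts 1/12 s, in which the tool goes at most 41.7 mm and 7.16 degrees, less where a joint would pass 70% of its speed; a pose out of reach is approached as far as the arm can. A call is refused whole if a number of a shift passes 41.7 or a number of a turn 7.16, either way. A call with a gripper value outside its range is refused whole. The fingers move at their own pace and stop on an object; "grip_force" is the grip in N (left out, the last holds). Time passes only in rows, so rows that do not move let the fingers close, or fill a call up. It gives the time, the measured TCP pose, the force and the opening at its end, in the units of the state.
- monitor.observe(): the state, without advancing time (a new reading comes with each control period).
- grab_frame(name): name is "side" or "top" or "wrist"; returns a dict with "frame" (480x640x3 uint8, red, green, blue), "vertical_fov" (degrees; the focal length in pixels is half the picture's height over the tangent of half this angle, whatever the lens; pixels are square), "cx", "cy" (the principal point, pixels), "k1" (the pictures are not rectified: a ray, as slopes to the right and down, at radius r is drawn at 1 + k1 r^2 times it, then the intrinsics apply), "xyz" and "orientation" of the camera in the world. Camera axes: x right, y down, z forward; pixel columns grow to the right and rows downward; lengths in m; the calibration is good to about 2 mm. A picture is of the moment at which its call begins. There is no depth.
- workorder.job_done(): hands the job in, once; it reports no verdict.
The state is a dict: "clock": time; "qpos": joint angles; "qd": joint speeds; "joint_efforts": joint torques, N m; "position": TCP position; "tool_rot": TCP orientation; "force": force on the tool from outside, world axes, zero at the start; "moment": the same for the moment, N m; "grip_width": finger opening in m.
Only numpy, scipy, OpenCV 4.12 (cv2) and the standard library are available. Lean on these libraries where they do the work, as an engineer would, in place of code of your own. Each camera call takes 0.05 s, during which the arm holds its last target. There are 200 camera calls.

## Working session

There is one attempt and no reset: what is moved stays moved. The work goes in short steps, Python scripts to look and compute and a tool call to move; the robot and the scene stay as the last step left them, time stands still between calls to the robot, and variables do not carry over. Pictures are saved under pics/ and viewed, about 8 in all and at most 12, crops included, and the job is handed in when it is done.

Besides the shell and the picture viewer there is one more tool, called after "Request:" by a JSON object that holds its "op" and its "data", one argument or row to a line. drive_tool: Moves the arm, as the interface text tells. Its arguments: {"type":"object","properties":{"steps":{"type":"array"},"grip_force":{"type":"number"}},"required":["steps"]}

```bash
mkdir -p pics; cat > h.py <<'E'
import numpy as np, cv2
from scipy.spatial.transform import Rotation as R
from workcell import monitor, grab_frame, workorder
def rot(c):
    o=np.array(c["orientation"]); 
    return o if o.shape==(3,3) else R.from_euler('xyz',o).as_matrix()
def K(c):
    h,w=c["frame"].shape[:2]; f=h/2/np.tan(np.radians(c["vertical_fov"])/2); return f
def ray(c,u,v):
    f=K(c); x=np.array([(u-c["cx"])/f,(v-c["cy"])/f]); s=x.copy()
    for _ in range(30): s=x/(1+c["k1"]*(s@s))
    d=rot(c)@np.array([s[0],s[1],1]); return np.array(c["xyz"]),d/np.linalg.norm(d)
def onz(c,u,v,z):
    p,d=ray(c,u,v); return p+d*(z-p[2])/d[2]
def proj(c,P):
    q=rot(c).T@(np.array(P)-np.array(c["xyz"])); s=q[:2]/q[2]; s=s*(1+c["k1"]*(s@s)); return s*K(c)+[c["cx"],c["cy"]]
def grab(n,name):
    c=grab_frame(n); cv2.imwrite(f"pics/{name}.png",c["frame"][:,:,::-1]); return c
def save(c,name):
    import pickle; pickle.dump(c,open(f"{name}.pkl","wb"))
def load(name):
    import pickle; return pickle.load(open(f"{name}.pkl","rb"))
E
python3 - <<'E'
from h import *
for n in ["top","side","wrist"]:
    c=grab(n,n+"0"); save(c,n+"0"); print(n,{k:c[k] for k in c if k!="frame"})
print(monitor.observe())
E
```

```text
top {'vertical_fov': 53.86322555228353, 'cx': 322.56638670089126, 'cy': 241.39956569640873, 'k1': -0.06653508586583153, 'xyz': array([ 0.33660062, -0.01521505,  1.05214944]), 'orientation': array([-2.96263771,  0.01090739, -1.56691844])}
side {'vertical_fov': 44.42809595026061, 'cx': 321.0577418913266, 'cy': 237.75990461236992, 'k1': -0.08718992482153912, 'xyz': array([-0.11020979,  0.7628829 ,  0.98866205]), 'orientation': array([-2.30687603,  0.02062952, -2.4827376 ])}
wrist {'vertical_fov': 64.92815762937215, 'cx': 318.9496790726501, 'cy': 238.5462184699997, 'k1': 0.01799771271728676, 'xyz': array([ 0.33328384, -0.53250352,  0.37261887]), 'orientation': array([ 2.86708292e+00,  6.04775478e-04, -1.12121069e+00])}
{'clock': 0.15, 'qpos': array([ 1.05078424,  0.5219145 , -0.03634891,  1.59985439,  0.02122764,
        1.02106634, -0.11279455]), 'qd': array([-0.00083678, -0.00084016,  0.00030342,  0.00059379,  0.0009349 ,
        0.00044252, -0.00032733]), 'joint_efforts': array([ 2.28522265e-03, -9.27391362e+01,  1.98054716e+00, -3.70053363e+01,
        1.79338310e-02,  6.45354332e-03,  1.18936873e-04]), 'position': array([ 0.2716301 , -0.56263776,  0.2448425 ]), 'tool_rot': array([-1.57086468e+00,  8.54014694e-04, -1.12095847e+00]), 'force': array([ 0.21537955, -0.01917848,  0.46436415]), 'moment': array([-0.01105817, -0.02338444, -0.03290656]), 'grip_width': 0.08561220915065985}
```

View pics/top0.png

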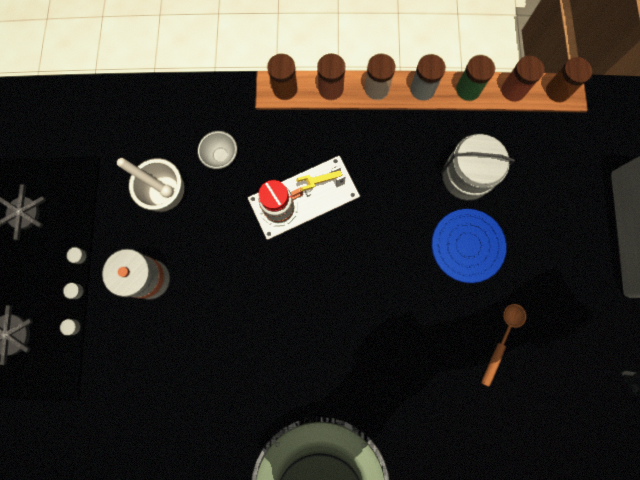

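View pics/side0.png

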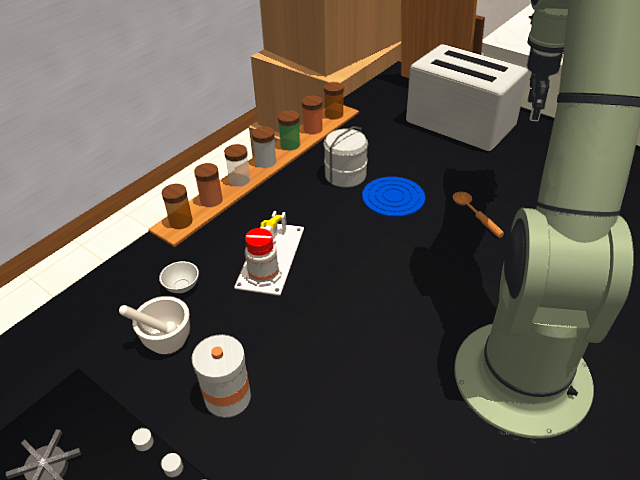

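The top view shows the brace's white plate (corners about (340,157), (358,196), (268,237), (249,196)), the red cap at (273,194), the yellow latch from (342,175) to (300,185), and the bowl at (217,150). The side view agrees with this.

```bash
cat > m.py <<'E'
from h import *
def mask(c,kind):
    hsv=cv2.cvtColor(c["frame"],cv2.COLOR_RGB2HSV); H,S,V=[hsv[...,i].astype(int) for i in range(3)]
    if kind=="red": m=((H<6)|(H>174))&(S>190)&(V>110)
    if kind=="yel": m=(H>22)&(H<34)&(S>170)&(V>90)
    return m.astype(np.uint8)
def big(m):
    n,l,s,ct=cv2.connectedComponentsWithStats(m); i=1+np.argmax(s[1:,4]); return (l==i).astype(np.uint8),s[i],ct[i]
E
python3 - <<'E'
from m import *
t=load("top0"); s=load("side0")
def tri(a,b):
    p,d=ray(t,*a);q,e=ray(s,*b); n=np.c_[d,-e]; k=np.linalg.lstsq(n,q-p,rcond=None)[0]
    A=p+d*k[0];B=q+e*k[1]; return (A+B)/2,np.linalg.norm(A-B)
for c in(t,s):
    for k in("red","yel"):
        m,st,ct=big(mask(c,k)); print(k,st,ct,proj(c,[0,0,0]))
# plate
g=cv2.cvtColor(t["frame"],cv2.COLOR_RGB2GRAY); roi=np.zeros_like(g); roi[150:245,243:365]=1
hull=cv2.convexHull(cv2.findNonZero(((g>150)&(roi>0)).astype(np.uint8)))
r=cv2.minAreaRect(hull); print(r)
W=[onz(t,*p,.008)[:2] for p in cv2.boxPoints(r)]; print(np.round(W,4))
for i in range(4): print(np.linalg.norm(W[i]-W[i-1]), np.degrees(np.arctan2(*(W[i]-W[i-1])[::-1])))
m,_,ct=big(mask(t,"red")); 
cn=max(cv2.findContours(m,0,1)[0],key=cv2.contourArea); e=cv2.fitEllipse(cn);print(e, onz(t,*e[0],.124))
# stripe
x0,y0,w,h=cv2.boundingRect(cn); fill=cv2.drawContours(np.zeros_like(m),[cv2.convexHull(cn)],-1,1,-1)
st=cv2.erode(fill,np.ones((5,5)))&(1-m); pts=cv2.findNonZero(st); print(len(pts))
P=np.array([onz(t,*p[0],.124)[:2] for p in pts]); vx,vy,_,_=cv2.fitLine(P.astype(np.float32),2,0,.01,.01).ravel(); print("stripe yaw",np.degrees(np.arctan2(vy,vx)),P.mean(0))
for n in("top","side"):
    f=load(n+"0")["frame"]; y,x=(150,240) if n=="top" else (200,220)
    cv2.imwrite(f"pics/{n}c.png",cv2.resize(f[y:y+100,x:x+125,::-1],None,fx=6,fy=6,interpolation=2))
E
```

```text
red [259 180  29  31 546] [273.02747253 194.77655678] [320.17005288 487.75262618]
yel [313 171  28  13 100] [326.58 177.25] [320.17005288 487.75262618]
red [245 228  28  27 543] [258.88766114 241.76979742] [521.47816667 376.20263728]
yel [260 215  21  13 139] [270.97841727 221.22302158] [521.47816667 376.20263728]
((302.14874267578125, 194.2447509765625), (51.72527313232422, 102.45948791503906), 65.05609893798828)
[[ 0.6396  0.1762]
 [ 0.7442 -0.0376]
 [ 0.6309 -0.0871]
 [ 0.53    0.123 ]]
0.12180990685042507 25.88462534294595
0.23797447559901835 -63.92217264353103
0.1237133551067216 -156.36686383130308
0.23311511467847165 115.63749144056638
((273.0411071777344, 194.89576721191406), (26.97627067565918, 28.10109519958496), 175.1564483642578) [0.60058989 0.09687943 0.124     ]
113
stripe yaw 33.055344 [0.60148986 0.09633848]
```

View pics/topc.png

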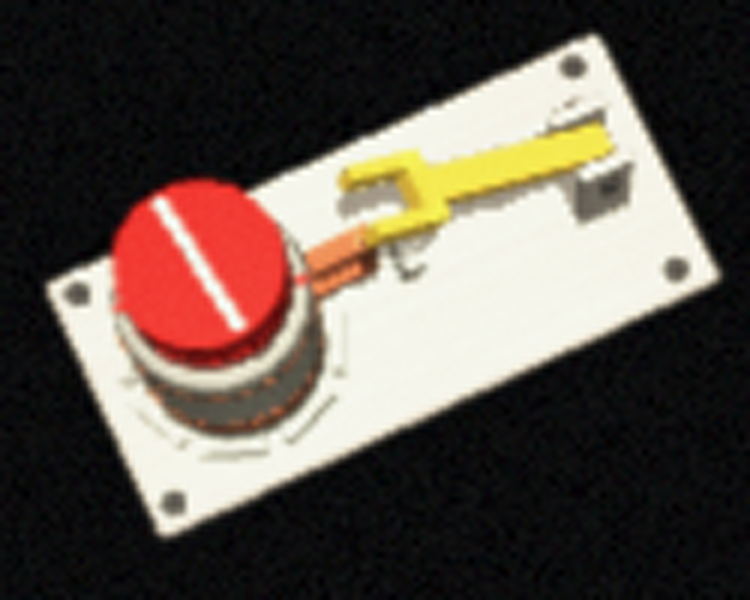

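The zoomed crop shows the stripe running from (160,205) to (238,325). The handle points at the fork with its end near (370,240). The latch is raised, with its hinge end at (608,140) and its fork tips at (345,183) and (370,238).

```bash
python3 - <<'E'
from m import *
t=load("top0"); f=lambda x,y:(240+x/6-.4,150+y/6-.4)
C=[onz(t,*f(*p),.008)[:2] for p in[(48,288),(595,35),(718,275),(165,535)]]
d1=C[1]-C[0];d2=C[2]-C[3]; print("len",np.linalg.norm(d1),np.linalg.norm(d2),[np.degrees(np.arctan2(d[1],d[0])) for d in(d1,d2)])
A=np.array([.6006,.0969]); u=(d1+d2); u/=np.linalg.norm(u); n=np.array([-u[1],u[0]])
print("u",u,"yaw",np.degrees(np.arctan2(u[1],u[0]))+90,"hinge",A+.15*u, "plate centre lateral",(np.mean(C,0)-A)@n,(np.mean(C,0)-A)@u)
h=onz(t,*f(372,240),.066)[:2]-A; print("handle end r",np.linalg.norm(h),"az",np.degrees(np.arctan2(h[1],h[0])))
for p in[(357,210),(608,140),(430,185)]:
    o,d=ray(t,*f(*p)); k=((A-o[:2])@n)/(d[:2]@n); P=o+k*d; print(P,"dist from axis",(P[:2]-A)@u)
# latch by triangulation of yellow tips/centroid
s=load("side0");a=big(mask(t,"yel"));b=big(mask(s,"yel"));print(a[1:],b[1:])
E
```

```text
len 0.23265022229647778 0.23179791197974764 [np.float64(-64.103294713266), np.float64(-64.11581913186511)]
u [ 0.43665192 -0.89963054] yaw 25.890454569235615 hinge [ 0.66609779 -0.03804458] plate centre lateral 0.0020377149224700443 0.06296239720619165
handle end r 0.06168449096559761 az -62.623817536394455
[0.62592084 0.04473168 0.11252133] dist from axis 0.057988605380857094
[ 0.66869783 -0.04340143  0.06025222] dist from axis 0.15595450405580027
[0.63794057 0.01996751 0.10296909] dist from axis 0.08551564754623565
(array([313, 171,  28,  13, 100], dtype=int32), array([326.58, 177.25])) (array([260, 215,  21,  13, 139], dtype=int32), array([270.97841727, 221.22302158]))
```

View pics/sidec.png

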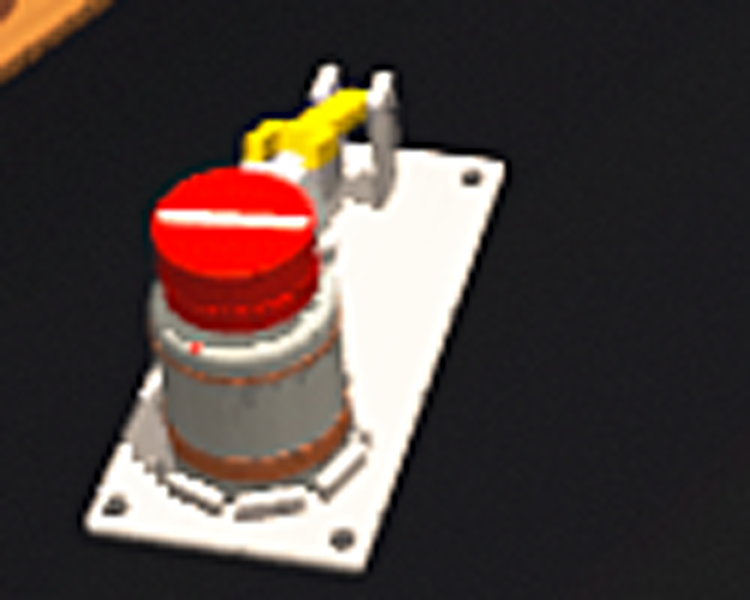

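Request:
{"op": "drive_tool", "data": {
  "steps": [0,25,35,0,6,0,25,35,0,6,0,25,35,0,6,0,25,35,0,6,0,25,35,0,6],
  "grip_force": 20
}}

```text
clock: 0.57
position: [0.3935, -0.3915, 0.2453]
tool_rot: [-1.571, -0.0, -0.592]
force: [0.8, -0.4, -0.1]
grip_width: 0.0254
```

The side view agrees: the latch is raised about 0.58 rad, and the handle lines up with the fork. The brace yaw is 25.9°, with the axis at (0.6006, 0.0969). Next I move above the stem with the fingers closed.

Request:
{"op": "drive_tool", "data": {
  "steps": [0,21,33,0,6,0,21,33,0,6,0,21,33,0,6,0,21,33,0,6,0,21,33,0,6]
}}

```text
clock: 0.98
position: [0.4984, -0.2266, 0.2453]
tool_rot: [-1.571, 0.0, -0.069]
force: [0.6, -1.0, 0.7]
grip_width: -0.0002
```

Request:
{"op": "drive_tool", "data": {
  "steps": [0,21,33,0,6,0,21,33,0,6,0,21,33,0,6,0,21,33,0,6,0,21,33,0,6]
}}

```text
clock: 1.4
position: [0.6035, -0.0616, 0.2452]
tool_rot: [-1.571, 0.0, 0.455]
force: [0.7, -0.3, 0.3]
grip_width: 0.0001
```

Request:
{"op": "drive_tool", "data": {
  "steps": [0,21,33,0,0,0,20,33,-20,0,0,0,0,-35,0,0,0,0,-35,0,0,0,0,-10,0]
}}

```text
clock: 1.82
position: [0.6407, 0.0016, 0.141]
tool_rot: [-1.568, 0.006, 0.451]
force: [-0.1, -1.1, -0.5]
grip_width: -0.0003
```

```bash
python3 - <<'E'
from m import *
c=grab("wrist","wrist1"); save(c,"wrist1"); o=monitor.observe(); print(o["position"],o["tool_rot"],o["force"],o["qpos"])
m=load
for P in [(.6451,.0051,.09),(.6006,.0969,.124)]: print(proj(c,P))
E
```

```text
[0.64081978 0.00113474 0.14164444] [-1.56825739  0.00596814  0.45025774] [-0.87887666 -0.26955841 -2.57555305] [ 0.21334572  0.70440035 -0.47517108  1.61869498  0.38100569  0.91872468
  0.04951369]
[330.78216484 272.24241734]
[335.82705075  29.28169074]
```

View pics/wrist1.png

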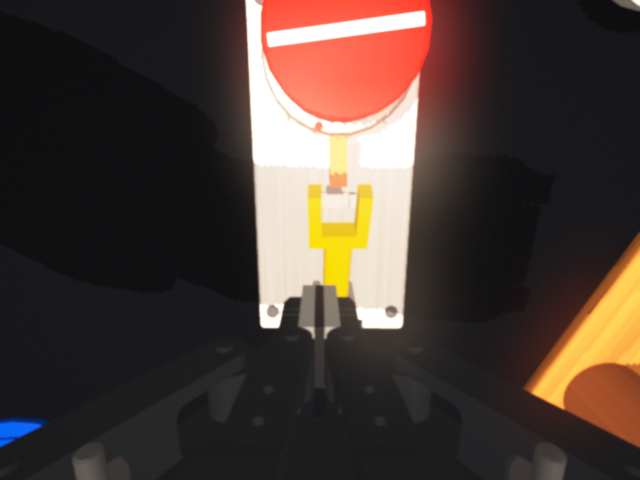

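The wrist view shows the closed fingertips at (320,290), slightly left of the yellow stem (x about 337). The fork is astride the handle line, and the stripe ends are at (268,38) and (425,20).

```bash
python3 - <<'E'
from m import *
c=load("wrist1"); A=np.array([.6006,.0969]); u=np.array([.4367,-.8996]); n=np.array([.8996,.4367])
f=lambda P:(np.round(P,4),"lat",round((P[:2]-A)@n*1e3,1),"along",round((P[:2]-A)@u*1e3,1))
a,b=[onz(c,*p,.124) for p in((268,38),(425,20))]; print("cap",*f((a+b)/2),np.linalg.norm(a-b),np.degrees(np.arctan2(*(b-a)[1::-1])))
print("stem",*f(onz(c,337,270,.087)),"fork",*f(onz(c,339.5,217,.105)),"handle",*f(onz(c,338.5,180,.066)))
print("plate",*f(onz(c,(255+413)/2,210,.008)), "tip",*f(onz(c,320,287,.127)), "tcp",*f(monitor.observe()["position"]))
print("screws",*f((onz(c,272,311,.008)+onz(c,391,311,.008))/2))
E
```

```text
cap [0.6037 0.0984 0.124 ] lat 3.5 along -0.0 0.054058291894242376 31.54758621450805
stem [0.648  0.0066 0.087 ] lat 3.2 along 101.9 fork [0.6341 0.0352 0.105 ] lat 3.2 along 70.1 handle [0.6301 0.0462 0.066 ] lat 4.4 along 58.5
plate [0.6422 0.0209 0.008 ] lat 4.3 along 86.5 tip [0.6369 0.0097 0.127 ] lat -5.5 along 94.3 tcp [0.6408 0.0011 0.1416] lat -5.6 along 103.7
screws [ 0.6752 -0.0498  0.008 ] lat 3.1 along 164.5
```

Request:
{"op": "drive_tool", "data": {
  "steps": [0,7,5,0,0,0,0,0,-15,0,0,0,0,-15,0,0,0,0,-15,0,0,0,0,-10,0]
}}

```text
clock: 2.28
position: [0.6513, 0.0063, 0.0924]
tool_rot: [-1.572, -0.002, 0.449]
force: [0.0, 0.2, 2.5]
grip_width: 0.0
```

Request:
{"op": "drive_tool", "data": {
  "steps": [0,0,0,-4,0,0,0,0,-3,0,0,0,0,-2,0,0,0,0,0,0,0,0,0,0,0]
}}

```text
clock: 2.7
position: [0.6503, 0.0062, 0.0827]
tool_rot: [-1.571, -0.001, 0.45]
force: [-0.1, -0.1, -0.2]
grip_width: -0.0002
```

Request:
{"op": "drive_tool", "data": {
  "steps": [0,0,0,-3,0,0,0,0,-3,0,0,0,0,-2,0,0,0,0,0,0,0,0,0,0,0]
}}

```text
clock: 3.12
position: [0.65, 0.0064, 0.0741]
tool_rot: [-1.571, -0.0, 0.45]
force: [0.1, 0.4, 2.8]
grip_width: 0.0004
```

Request:
{"op": "drive_tool", "data": {
  "steps": [0,0,0,-2,0,0,0,0,-1,0,0,0,0,-1,0,0,0,0,0,0,0,0,0,0,0]
}}

```text
clock: 3.53
position: [0.6504, 0.0065, 0.0732]
tool_rot: [-1.572, -0.001, 0.45]
force: [-18.7, -0.5, 52.6]
grip_width: 0.0003
```

The hard stop was reached: z is 0.073 and the force jumped to 53 N. Now I rise and go over the cap, opening the fingers.

Request:
{"op": "drive_tool", "data": {
  "steps": [0,0,0,15,0,0,0,0,30,0,0,0,0,35,0,85,0,0,20,-7,85,-6,11,0,-7]
}}

```text
clock: 3.95
position: [0.6464, 0.0152, 0.1744]
tool_rot: [-1.572, -0.006, 0.197]
force: [0.4, -0.3, -0.3]
grip_width: 0.0238
```

Request:
{"op": "drive_tool", "data": {
  "steps": [85,-13,25,0,-7,85,-14,28,0,-7,85,-14,28,0,-7,85,0,0,0,-7,85,0,0,0,0]
}}

```text
clock: 4.37
position: [0.6023, 0.1002, 0.1703]
tool_rot: [-1.571, -0.0, -0.287]
force: [0.1, -0.1, 0.7]
grip_width: 0.0833
```

```bash
python3 - <<'E'
from m import *
c=grab("wrist","wrist2"); save(c,"wrist2"); t=grab("top","top2"); save(t,"top2"); o=monitor.observe(); print(o["position"],o["tool_rot"],o["force"],o["qpos"],o["grip_width"])
s=grab("side","side2"); save(s,"side2")
f=s["frame"][190:300,220:320]; cv2.imwrite("pics/mix2.png",np.hstack([c["frame"][::2,::2],cv2.resize(f,(218,240),interpolation=2),cv2.resize(t["frame"][140:240,240:365],(240,240),interpolation=2)])[:,:,::-1])
E
```

```text
[0.60314922 0.09781961 0.17002761] [-1.57159881e+00 -3.14174555e-04 -2.79261759e-01] [ 0.51838032  0.35410639 -0.40356435] [-0.04175337  0.59975702 -0.31689578  1.69548572  0.23070352  0.88330603
 -0.73339193] 0.08477280069919949
```

View pics/mix2.png

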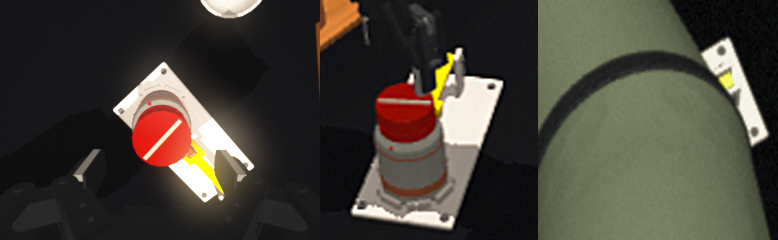

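The wrist view shows the cap (about (322,276) at full scale) between the open fingers. The latch runs down to the handle.

```bash
python3 - <<'E'
from m import *
c=load("wrist2"); hsv=cv2.cvtColor(c["frame"],cv2.COLOR_RGB2HSV)
m=big(mask(c,"red"))[0]; m[:, :]=cv2.morphologyEx(m,cv2.MORPH_CLOSE,np.ones((25,25)))
cn=max(cv2.findContours(m,0,1)[0],key=cv2.contourArea); e=cv2.fitEllipse(cn); print(e,onz(c,*e[0],.124), cv2.boundingRect(cn))
P=np.array([onz(c,*p[0],.124)[:2] for p in cn]); print(cv2.minEnclosingCircle(P.astype(np.float32)))
fill=cv2.drawContours(np.zeros_like(m),[cv2.convexHull(cn)],-1,1,-1); st=cv2.erode(fill,np.ones((13,13)))*(hsv[...,1]<110)
P=np.array([onz(c,*p[0],.124)[:2] for p in cv2.findNonZero(st.astype(np.uint8))]); vx,vy,_,_=cv2.fitLine(P.astype(np.float32),2,0,.01,.01).ravel(); print("stripe",np.degrees(np.arctan2(vy,vx)),P.mean(0),len(P))
y=big(mask(c,"yel"))[1]; print("yel",y)
A=np.array([.6033,.0982]); u=np.array([.4367,-.8996])
for r,z in((45,.06),(105,.06),(145,.06)): print(r,proj(c,[*(A+u*r/1e3),z]))
cv2.imwrite("pics/w2c.png",cv2.resize(c["frame"][190:420,250:520,::-1],None,fx=2.5,fy=2.5))
E
```

```text
((319.1443786621094, 272.03680419921875), (107.97384643554688, 121.83441925048828), 11.587133407592773) [0.6027962  0.10302054 0.124     ] (263, 212, 111, 121)
((0.6039373874664307, 0.10126730799674988), 0.03179755434393883)
stripe 32.769905 [0.60486853 0.09952937] 836
yel [ 367  279   80  108 1795]
45 [366.06298729 290.41978618]
105 [420.7384147  348.07095309]
145 [454.76099654 383.94695162]
```

View pics/w2c.png

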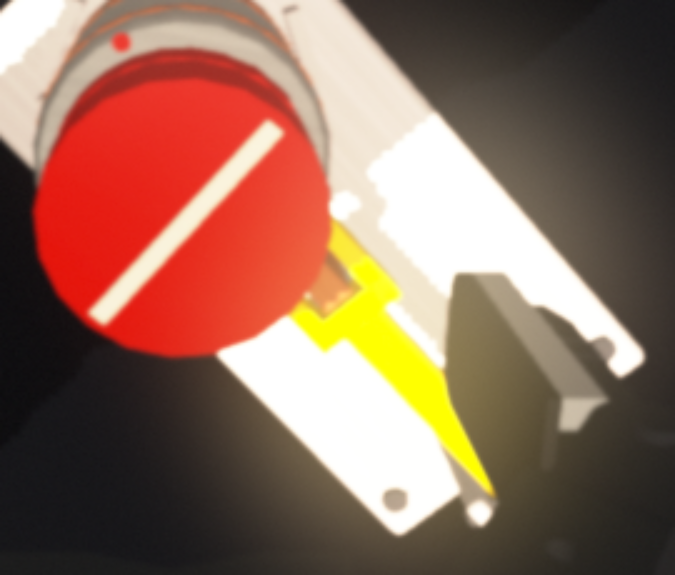

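The fork is astride the handle, lying level. The latch is closed. I descend around the cap and grip it.

Request:
{"op": "drive_tool", "data": {
  "steps": [85,1,1,-15,0,85,0,0,-20,0,85,0,0,-20,0,85,0,0,-10,0,85,0,0,0,0]
}}

```text
clock: 4.93
position: [0.6031, 0.0981, 0.1029]
tool_rot: [-1.572, 0.003, -0.282]
force: [0.1, -0.1, 0.3]
grip_width: 0.0849
```

Request:
{"op": "drive_tool", "data": {
  "steps": [50,0,0,0,0,50,0,0,0,0,50,0,0,0,0,50,0,0,0,0,50,0,0,0,0],
  "grip_force": 70
}}

```text
clock: 5.35
position: [0.6049, 0.0992, 0.1064]
tool_rot: [-1.57, -0.002, -0.283]
force: [0.5, -1.4, 8.4]
grip_width: 0.0583
```

Request:
{"op": "drive_tool", "data": {
  "steps": [50,0,0,0,6,50,0,0,0,6,50,0,0,0,6,50,0,0,0,6,50,0,0,0,6]
}}

```text
clock: 5.77
position: [0.6047, 0.0997, 0.1065]
tool_rot: [-1.571, -0.002, 0.246]
force: [-1.6, 0.5, 8.7]
grip_width: 0.0582
```

```bash
python3 -c "
from h import *
o=monitor.observe();print(o['force'],o['moment'],o['tool_rot'],o['position'])"
```

```text
[-1.63783748  0.54408997  8.66723156] [ 0.10881646  0.1690779  -0.10914127] [-1.57086726 -0.00216481  0.24560786] [0.60472693 0.09965831 0.10648184]
```

Request:
{"op": "drive_tool", "data": {
  "steps": [50,0,0,0,6,50,0,0,0,6,50,0,0,0,6,50,0,0,0,6,50,0,0,0,6]
}}

```text
clock: 6.18
position: [0.6049, 0.0997, 0.1066]
tool_rot: [-1.572, -0.002, 0.769]
force: [0.1, 0.5, 11.2]
grip_width: 0.0582
```

```bash
python3 - <<'E'
from m import *
o=monitor.observe();print(o['force'],o['moment'],o['tool_rot'],o['position'])
c=grab("wrist","wrist3"); save(c,"wrist3"); s=grab("side","side3")
cv2.imwrite("pics/mix3.png",np.hstack([cv2.resize(c["frame"][190:430,190:450],(520,480)),cv2.resize(s["frame"][190:300,220:290],(270,480),interpolation=2)])[:,:,::-1])
E
```

```text
[ 0.10080537  0.49363204 11.1756511 ] [ 0.15134012  0.14516837 -0.13048429] [-1.57213892 -0.00206413  0.76912589] [0.60485629 0.0996663  0.10659043]
```

View pics/mix3.png

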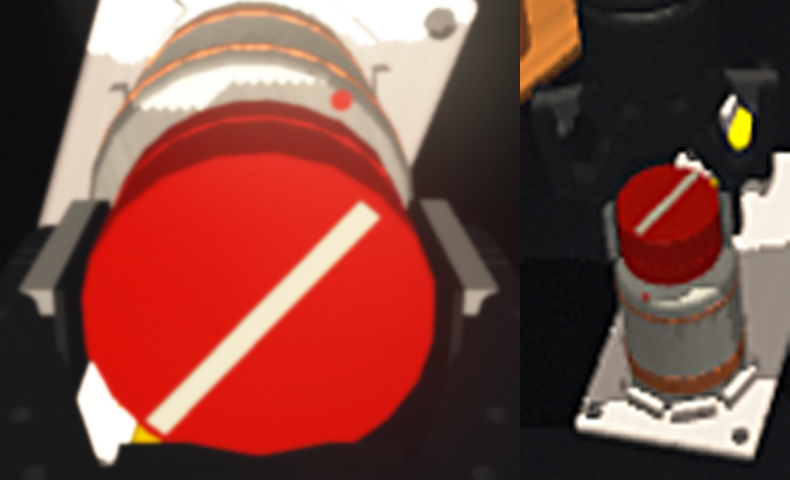

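The cap has turned with the fingers by about 60° (stripe from (360,210) to (160,425), near the red dot at (340,100)). It needs a little more to come free.

Request:
{"op": "drive_tool", "data": {
  "steps": [50,0,0,0,6,50,0,0,0,6,50,0,0,0,4,50,0,0,0,0,50,0,0,0,0]
}}

```text
clock: 6.7
position: [0.605, 0.0997, 0.1067]
tool_rot: [-1.573, -0.002, 1.044]
force: [-0.4, 0.3, 12.0]
grip_width: 0.0584
```

```bash
python3 - <<'E'
from m import *
o=monitor.observe();print(o['force'],o['moment'],o['tool_rot'],o['position'])
c=grab("wrist","wrist4"); save(c,"wrist4")
m=big(mask(c,"red"))[0]; m=cv2.morphologyEx(m,cv2.MORPH_CLOSE,np.ones((25,25))); hsv=cv2.cvtColor(c["frame"],cv2.COLOR_RGB2HSV)
st=cv2.erode(m,np.ones((21,21)))*(hsv[...,1]<110); P=np.array([onz(c,*p[0],.124)[:2] for p in cv2.findNonZero(st.astype(np.uint8))]); vx,vy,_,_=cv2.fitLine(P.astype(np.float32),2,0,.01,.01).ravel(); print("stripe",np.degrees(np.arctan2(vy,vx)),P.mean(0),len(P))
# red dot on shoulder
n,l,s,ct=cv2.connectedComponentsWithStats(mask(c,"red"))
for i in range(1,n):
    if s[i,4]>8: d=onz(c,*ct[i],.086)[:2]-[.604,.0985]; print(s[i],np.linalg.norm(d),np.degrees(np.arctan2(d[1],d[0])))
E
```

```text
[-0.44171479  0.31469599 12.00054622] [0.11648139 0.06099182 0.02259658] [-1.57277489 -0.0019453   1.04385988] [0.60501722 0.09967045 0.10668482]
stripe -71.14334 [0.60430808 0.10218297] 1654
[  231   245   176   173 20871] 0.017104211079071292 -27.125135951629293
[373 249   6   7  34] 0.03272513568817523 100.40823202619234
```

The stripe is at 108.9° against the dot at 100.4°, so the relative yaw is about 1.40 rad. The moment has dropped to about 0, so the lugs are free. I lift about 30 mm.

Request:
{"op": "drive_tool", "data": {
  "steps": [50,0,0,3,0,50,0,0,5,0,50,0,0,8,0,50,0,0,8,0,50,0,0,6,0]
}}

```text
clock: 7.17
position: [0.6042, 0.0994, 0.1364]
tool_rot: [-1.571, -0.0, 1.043]
force: [-0.0, -0.4, -0.2]
grip_width: 0.0584
```

Request:
{"op": "drive_tool", "data": {
  "steps": [50,0,0,0,0,50,0,0,0,0,50,0,0,0,0,50,0,0,0,0,50,0,0,0,0]
}}

```text
clock: 7.58
position: [0.6038, 0.0993, 0.1347]
tool_rot: [-1.57, 0.0, 1.043]
force: [-0.7, 0.9, -0.7]
grip_width: 0.0581
```

```bash
python3 - <<'E'
from m import *
o=monitor.observe();print(o['force'],o['moment'],o['tool_rot'],o['position'],o['grip_width'])
c=grab("wrist","wrist5"); s=grab("side","side5")
cv2.imwrite("pics/mix5.png",np.hstack([cv2.resize(c["frame"][190:430,190:450],(520,480)),cv2.resize(s["frame"][190:300,220:290],(270,480),interpolation=2)])[:,:,::-1])
E
```

```text
[-0.73558101  0.88662899 -0.65083489] [-0.01050548 -0.00180349  0.02734435] [-1.57034052e+00  3.70804954e-04  1.04316919e+00] [0.60380885 0.09928112 0.13474283] 0.05806052175268256
```

View pics/mix5.png

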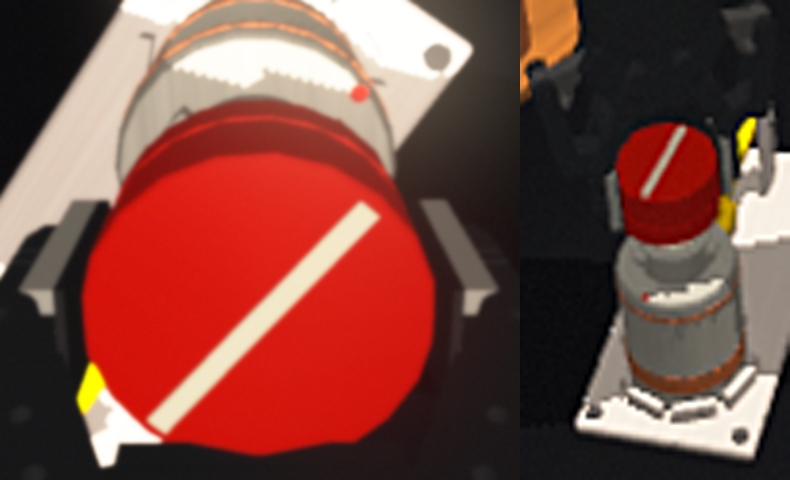

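The side view shows the cap level in the fingers, clear of the neck, with the canister standing in its seat and the yellow fork still down at the handle. The wrist force is about 0.

```bash
python3 -c "
from h import *
print(workorder.job_done())"
```

```text
the job is handed in; nothing more can be done
None
```

The job is handed in at about 7.6 s on the robot's clock. The hand-in gave no verdict.

**What I did**
1. **Latch:** I pressed it down with the closed fingers until it hit its hard stop. The force jumped to about 53 N with the fingertips at z = 59 mm, where about 60 mm was expected.
2. **Cap:** I gripped it at 70 N and turned it 76° counter-clockwise. The moment about the vertical then fell to about 0.
3. **Lift:** I raised the cap straight up by about 28 mm.

**What the last checks showed**
- **Cap free:** before the lift, the cap stood about 1.40 rad from the canister, measured against the red dot. That is inside the free range of 1.15 to 2.6.
- **Cap held:** it is level in the fingers, the opening is 58 mm, and the outside force is about 1 N. Its lower edge is about 18–19 mm above the rim, worked out from the lift distance.
- **Canister and latch:** the last pictures show the canister standing in its seat and the yellow fork still down at the handle. I saw no contact with the other kitchen things, but I did not measure their positions again.

**Disagreements**
- The top and wrist cameras differed by about 3 mm on where the brace stands. I used a point close to the wrist camera's reading, and the grip centred without trouble.
- Closing the fingers put about 8 N of vertical force on the wrist; it rose to 12 N before the lift and was gone afterwards.

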